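# Set a hand slicer's thickness lever and load its feed hopper

## Robot

A 7-joint arm with a two-finger parallel gripper is mounted at the origin on the work surface. World frame = base frame: x ahead of the robot, y to its left, z up, the work surface at z = 0. Lengths are in m, angles in degrees, forces in N, time in s.
With the tool pointing down it reaches from about 0.4 to 0.875 m from the base axis. Payload 6.5 kg.
Tool frame: the origin (TCP) lies on the centre line of the jaws, within the pads' length; the fingertips stand 14 mm ahead of it and the grasp point (between the pads) lies 5 mm behind it; z points along the fingers, y is the line along which they close (so a half turn about z gives the same grasp; the last joint's range is limited). The gripper opens to 85 mm and grips with 20 to 120 N. Pads are 22 mm wide; open, the fingers measure 114 mm over their backs; the gripper's body (76 mm by 85 mm) begins 54 mm behind the grasp point. The pads swing forward as they close: fully open they stand 13 mm farther back than shut.
Start: joints at [-76.673, 30.733, -0.252, 88.115, 0.149, 61.152, -4.079], TCP at [0.191, 0.621, 0.245] pointing down, gripper open.
Joint ranges: [-154.64, 154.64], [-21.42, 123.67], [-72.66, 72.17], [13.99, 137.28], [-74.86, 254.86], [10.95, 109.41], [-158.01, 158.01]. Speed limits (degrees/s): [136.94, 136.94, 180, 180, 180, 180, 180].

## Interface

Orientations are given as [roll, pitch, yaw] about the fixed x, y, z axes, in that order (R = Rz(yaw) Ry(pitch) Rx(roll)).
In Python, from workcell import manip, cams, workorder gives the robot as it stands.
- The arm moves only by the tool servo_tool, never from a script. Its argument "increments" is a list of rows, each an object of numbers: "ax", "ay", "az": the turn, a rotation vector about the world's x, y, z in degrees; "dx", "dy", "dz": the shift along the world's x, y, z in mm; "hand": the closure, from 0 (fully open) to 1 (shut). A call has 1 to 8 rows; each row shifts and turns the commanded pose from where the row before left it; what a row does not reach is not made up. A row lasts 1/10 s, in which the tool goes at most 50 mm and 8.59 degrees, less where a joint would pass 70% of its speed; a pose out of reach is approached as far as the arm can. A call is refused whole if a number of a shift passes 50 or a number of a turn 8.59, either way. A call with a gripper value outside its range is refused whole. The fingers move at their own pace and stop on an object; "squeeze" is the grip in N (left out, the last holds). Time passes only in rows, so rows that do not move let the fingers close. It gives the time, the measured TCP pose, the force, the opening and the grip force at its end, in the units of the state.
- manip.get_state(): the state, without advancing time (a new reading comes with each control period).
- cams.snapshot(name): name is "scene" or "side" or "wrist"; returns the picture (384x512x3 uint8, red, green, blue); there is no depth.
- cams.get_calibration(name): a dict with "fx", "fy", "cx", "cy" (pixels), "T" (4x4, takes a point from camera to world coordinates); the wrist camera has in their place "T_tool_cam" (4x4, takes a point from camera to tool coordinates, whose origin is the TCP and whose axes are the flange's). Camera axes: x right, y down, z forward; pixel columns grow to the right and rows downward; lengths in m; the calibration is good to about 2 mm. A picture is of the moment at which its call begins: read the wrist's pose just before it. get_calibration takes no time and is no camera call.
- workorder.job_done(): hands the job in; it is judged then, once.
The state is a dict: "time": time; "joint_positions": joint angles; "dq": joint speeds; "tau": joint torques, N m; "position": TCP position; "tcp_rot": TCP orientation; "wrist_force": force on the tool from outside, world axes, zero at the start; "moment": the same for the moment, N m; "grip_width": opening from 0.0 (shut) to 1.0 (fully open); "grip_force": force on a finger pad.
Only numpy, scipy, OpenCV 4.12 (cv2) and the standard library are available. Lean on these libraries where they do the work, as an engineer would, in place of code of your own. Each camera call takes 0.05 s, during which the arm holds its last target. There are 200 camera calls.

## Task

Get the hand slicer ready for carrots: pull up the lever's blue spring knob, swing the lever to the neighbouring hole marked by the red stud, and let the pin snap fully down into it. Then drop the two carrot pieces, one at a time, through the neck of the clear hopper. Leave the bottle, shakers and jar standing where they are.

Things in the scene. Friction and masses are not known exactly. Their poses are not given: they have to be found in the camera images.
- lever (a joint): angle of the thickness lever about its upright pivot, rad. 0 = pin in the middle hole, where it starts (within 0.01); positive is counterclockwise from above. Five holes lie at -0.698, -0.349, 0, 0.349 and 0.698 rad (20 degrees apart, 38 mm along the arc). The lever stays where it is left (about 1 N at the knob moves it) but is locked while the pin is in a hole.
- plunger (a joint): height of the spring plunger, m: 0 = pin fully down in a hole, 0.018 = pulled up to its stop. The pin clears the plate above 0.009; let go between holes it rests on the plate at about 0.009, and drops when dragged over a hole. The spring pushes it down with 3 N (down) to 5 N (fully up). The pin is 10 mm thick with a round end, the holes about 15 mm wide.
- knob (a point): centre of the plunger's round blue knob: 28 mm diameter, 24 mm high, upright axis; it stands 107 mm above the counter when down and moves with the plunger and lever, 110 mm from the pivot. To be gripped from above at any yaw; it turns with the lever, and being round can slip round in the grip. Below it is a steel sleeve 18 to 24 mm thick whose top is 20 mm below this point when down; the lever's bar is 38 mm below this point.
- pivot (a point): on the lever's upright pivot axis, at the height of the top of the aluminium index plate (60 mm above the counter); its axes are the slicer's: at lever angle 0 the knob lies along its -x, which points roughly towards the robot. The plate is a horizontal sector 85 to 155 mm from this axis.
- red_marker_top (a point): centre of the top of the red stud, 16 mm diameter, 10 mm high, on the index plate, 140 mm from the pivot axis. It marks the hole that lies between it and the pivot, on the straight line to the pivot, 110 mm from the pivot axis (30 mm from the stud). It is always next to the middle hole, on one side or the other.
- yellow_marker_top (a point): the same for the yellow stud of the same size, which marks the hole on the other side of the middle (not the one wanted).
- hopper_mouth (a point): centre of the round mouth of the clear feed hopper fixed on the slicer, at rim level, 185 mm above the counter. The neck is 52 mm inside, 60 mm outside, and 22 mm deep; below it the hopper widens to 92 mm inside; its floor is 120 mm below the rim. The hopper stands 195 mm to the side of the lever's pivot.
- carrot1_mid (a point): centre (half-way up) of an orange carrot piece: an upright cylinder 26 mm diameter, 40 mm high, about 25 g, standing on the 16 mm thick wooden chopping board (centre 36 mm above the counter).
- carrot2_mid (a point): the other carrot piece, just the same. The two stand at least 45 mm apart, centre to centre.
- oil_bottle: bystander: cream oil bottle, 60 mm diameter, 220 mm tall; origin at the centre of its underside.
- salt: bystander: cream salt shaker, 44 mm diameter, 85 mm tall; origin at the centre of its underside.
- pepper: bystander: pale green pepper shaker, 44 mm diameter, 85 mm tall; origin at the centre of its underside.
- jar: bystander: cream jar with steel lid, 90 mm diameter, 130 mm tall; origin at the centre of its underside.
Not all that is in view belongs to the job. What is shaped like the part that bears carrot2_mid but black or grey is not meant.

How it is judged (in metres and radians):
On the way, in this order (a step that is already met when the one before it is completed fails the run):
1. the knob is pulled up so that the pin is clear of its hole, no carrot loaded yet (value of joint plunger above 0.0095 m and not (horizontal distance between carrot1_mid and hopper_mouth below 0.046 m and z of carrot1_mid in the frame of hopper_mouth between -0.125 and -0.03 m) and not (horizontal distance between carrot2_mid and hopper_mouth below 0.046 m and z of carrot2_mid in the frame of hopper_mouth between -0.125 and -0.03 m)), for 0.1 s.
2. the pin has snapped fully down in the hole marked by the red stud, no carrot loaded yet (value of joint plunger below 0.003 m and horizontal distance between knob and red_marker_top below 0.037 m and not (horizontal distance between carrot1_mid and hopper_mouth below 0.046 m and z of carrot1_mid in the frame of hopper_mouth between -0.125 and -0.03 m) and not (horizontal distance between carrot2_mid and hopper_mouth below 0.046 m and z of carrot2_mid in the frame of hopper_mouth between -0.125 and -0.03 m)), for 0.2 s.
3. one carrot piece is in the hopper, the other still outside (value of joint plunger below 0.003 m and horizontal distance between knob and red_marker_top below 0.037 m and (((horizontal distance between carrot1_mid and hopper_mouth below 0.046 m and z of carrot1_mid in the frame of hopper_mouth between -0.125 and -0.03 m) and not (horizontal distance between carrot2_mid and hopper_mouth below 0.046 m and z of carrot2_mid in the frame of hopper_mouth between -0.125 and -0.03 m)) or ((horizontal distance between carrot2_mid and hopper_mouth below 0.046 m and z of carrot2_mid in the frame of hopper_mouth between -0.125 and -0.03 m) and not (horizontal distance between carrot1_mid and hopper_mouth below 0.046 m and z of carrot1_mid in the frame of hopper_mouth between -0.125 and -0.03 m)))), for 0.2 s.
4. both carrot pieces are in the hopper (value of joint plunger below 0.003 m and horizontal distance between knob and red_marker_top below 0.037 m and horizontal distance between each of carrot1_mid, carrot2_mid and hopper_mouth below 0.046 m and z of carrot1_mid in the frame of hopper_mouth between -0.125 and -0.03 m and z of carrot2_mid in the frame of hopper_mouth between -0.125 and -0.03 m), for 0.2 s.
At the end, for the whole second after the job is handed in: Plunger under 3 mm, knob within 37 mm of the red stud measured level (30 mm in its hole, over 50 in any other); both carrot pieces inside the hopper below its neck (centres 30 to 125 mm below the rim, within 46 mm of its axis); bystanders upright, within 40 mm of where they were (all of step 4); the robot touches nothing.
It fails at once if the oil bottle is pushed more than 40 mm or tipped over 0.5 rad (distance of oil_bottle from where it was at the start of the episode above 0.04 m or angle between oil_bottle's own z axis and vertical above 0.5 rad).
It fails at once if the salt shaker is pushed more than 40 mm or tipped over 0.5 rad (distance of salt from where it was at the start of the episode above 0.04 m or angle between salt's own z axis and vertical above 0.5 rad).
It fails at once if the pepper shaker is pushed more than 40 mm or tipped over 0.5 rad (distance of pepper from where it was at the start of the episode above 0.04 m or angle between pepper's own z axis and vertical above 0.5 rad).
It fails at once if the jar is pushed more than 40 mm or tipped over 0.5 rad (distance of jar from where it was at the start of the episode above 0.04 m or angle between jar's own z axis and vertical above 0.5 rad).
It also fails if it takes over 64 s, if anything falls off the work surface, if the arm or the gripper's body presses on something with over 40 N, if the wrist force passes 120 N, or if a joint passes its speed limit or range.

## Working session

There is one attempt and no reset: what is moved stays moved. The work goes in short steps, Python scripts to look and compute and a tool call to move; the robot and the scene stay as the last step left them, time stands still between calls to the robot, and variables do not carry over. Pictures are saved under pics/ and viewed, at most 10 in all, crops included, and the job is handed in when it is done.

Besides the shell and the picture viewer there is one more tool, called by a JSON object that holds its "fn" and its "kwargs", one argument or row to a line. servo_tool: Moves the arm, as the interface text tells. Its arguments: {"type":"object","properties":{"increments":{"type":"array","items":{"type":"object","properties":{"ax":{"type":"number"},"ay":{"type":"number"},"az":{"type":"number"},"dx":{"type":"number"},"dy":{"type":"number"},"dz":{"type":"number"},"hand":{"type":"number"}}}},"squeeze":{"type":"number"}},"required":["increments"]}

```bash
mkdir -p pics; cat > h.py <<'E'
import numpy as np, cv2
from workcell import manip, cams, workorder
from scipy.spatial.transform import Rotation as R
def camT(name):
    c=cams.get_calibration(name)
    if 'T' in c: return c,np.array(c['T'])
    s=manip.get_state(); T=np.eye(4); T[:3,:3]=R.from_euler('xyz',s['tcp_rot'],degrees=True).as_matrix(); T[:3,3]=s['position']
    return c,T@np.array(c['T_tool_cam'])
def snap(name,fn):
    cT=camT(name); im=cams.snapshot(name); cv2.imwrite('pics/'+fn,im[:,:,::-1]); return im,cT
def ray(cT,u,v):
    c,T=cT; d=T[:3,:3]@np.array([(u-c['cx'])/c['fx'],(v-c['cy'])/c['fy'],1]); return T[:3,3],d/np.linalg.norm(d)
def onz(cT,u,v,z):
    o,d=ray(cT,u,v); return o+d*(z-o[2])/d[2]
def proj(cT,p):
    c,T=cT; q=np.linalg.inv(T)@np.append(p,1); return q[0]/q[2]*c['fx']+c['cx'],q[1]/q[2]*c['fy']+c['cy']
def blobs(im,lo,hi,amin=15):
    m=cv2.inRange(cv2.cvtColor(im,cv2.COLOR_RGB2HSV),lo,hi)
    n,l,s,c=cv2.connectedComponentsWithStats(m)
    return [(s[i].tolist(),c[i].round(1).tolist()) for i in range(1,n) if s[i][4]>=amin]
E
python3 - <<'E'
from h import *
s=manip.get_state(); print(s)
ims=[]
for n in ['scene','side','wrist']:
    im,cT=snap(n,n+'0.png'); ims.append(im); print(n,cT[1].round(3).tolist(),cT[0]['fx'],cT[0]['cx'],cT[0]['cy'])
    for nm,lo,hi in [('red',(0,150,70),(5,255,255)),('org',(6,150,90),(18,255,255)),('yel',(22,130,90),(34,255,255)),('blue',(100,130,50),(125,255,255))]: print(nm,blobs(im,lo,hi))
E
```

```text
{'time': 0.0, 'joint_positions': array([-76.67392828,  30.77945346,  -0.25435962,  88.17092081,
         0.1481061 ,  61.15273733,  -4.0800237 ]), 'dq': array([ 0.00522347,  0.04762881, -0.06393241, -0.00990542, -0.00456257,
       -0.02579559,  0.07242117]), 'tau': array([ 2.38924322e-04, -5.83415115e+01,  1.04845539e+00, -2.59101713e+01,
        1.22899088e-02,  9.40653932e-03,  2.80872115e-05]), 'position': array([0.19116284, 0.62060705, 0.24438943]), 'tcp_rot': array([-1.79897439e+02,  6.74898308e-03,  1.62884133e+02]), 'wrist_force': array([-0.30140097,  0.68074715, -0.5927382 ]), 'moment': array([-0.03284211, -0.00135503, -0.01522048]), 'grip_force': 0.0, 'grip_width': 0.9972936940164397}
scene [[0.425, 0.589, -0.687, 1.664], [0.905, -0.269, 0.329, -0.574], [0.009, -0.762, -0.648, 1.185], [0.0, 0.0, 0.0, 1.0]] 481.8061173468437 250.8813039213108 191.46678125085293
red [([461, 113, 16, 11, 99], [469.6, 118.2])]
org [([136, 1, 48, 75, 1369], [153.8, 29.1]), ([461, 121, 17, 5, 25], [470.0, 122.7]), ([173, 218, 8, 9, 50], [176.5, 222.1]), ([153, 235, 8, 10, 50], [156.4, 239.5])]
yel [([457, 123, 19, 16, 223], [466.3, 130.3]), ([304, 174, 4, 5, 15], [305.2, 175.8]), ([173, 214, 7, 4, 25], [175.9, 215.6]), ([152, 231, 8, 5, 29], [155.6, 233.1])]
blue [([292, 169, 9, 9, 54], [295.7, 172.7])]
side [[0.885, -0.326, 0.333, 0.131], [-0.466, -0.646, 0.605, -0.751], [0.018, -0.69, -0.723, 1.014], [0.0, 0.0, 0.0, 1.0]] 375.23303752200746 254.70793488278798 190.25059858149484
red [([136, 60, 13, 14, 146], [142.1, 66.4])]
org [([275, 272, 10, 16, 124], [279.5, 279.5]), ([306, 290, 10, 15, 116], [310.4, 296.7])]
yel [([150, 63, 14, 14, 156], [156.1, 69.7])]
blue [([220, 163, 6, 8, 37], [222.4, 166.3])]
wrist [[0.295, 0.918, 0.267, 0.124], [0.956, -0.282, -0.085, 0.642], [-0.002, 0.28, -0.96, 0.375], [0.0, 0.0, 0.0, 1.0]] 342.4715709179407 250.94430003145155 189.8706621891032
red []
org []
yel []
blue []
```

View pics/scene0.png

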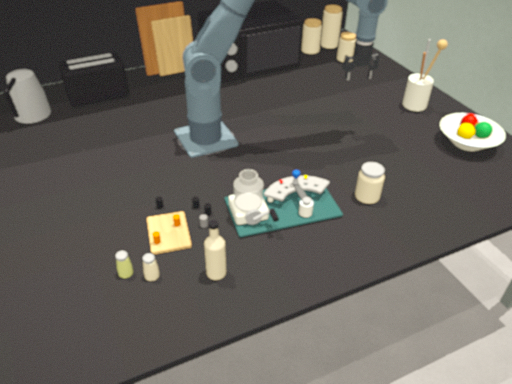

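View pics/side0.png

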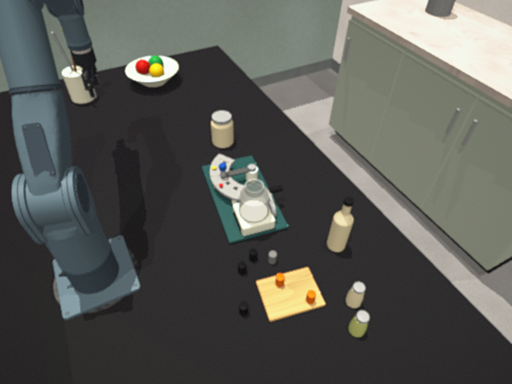

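Scene view: blue knob (296,173), red stud (281,183), yellow stud (305,176), hopper neck (249,177), and carrots (176,220) and (156,237) on the board. 
Look-alikes: black pieces (159,203), (195,203), (208,208) and a grey one (204,221). For the studs there's the red and yellow fruit in the bowl at (470,120). I choose the two orange pieces, and the small red stud on the plate.

```bash
cat >> h.py <<'E'
def tri(a,b):
    A=[];B=[]
    for cT,u,v in (a,b):
        o,d=ray(cT,u,v); P=np.eye(3)-np.outer(d,d); A.append(P);B.append(P@o)
    p=np.linalg.lstsq(np.vstack(A),np.hstack(B),rcond=None)[0]
    return p
E
python3 - <<'E'
from h import *
s=camT('scene'); d=camT('side')
im=cv2.imread('pics/scene0.png')[:,:,::-1]; jm=cv2.imread('pics/side0.png')[:,:,::-1]
for nm,lo,hi in [('red',(0,110,60),(8,255,255)),('red2',(172,110,60),(180,255,255)),('yel',(22,100,70),(34,255,255)),('blue',(98,90,40),(128,255,255)),('org',(5,130,80),(22,255,255))]:
    print(nm,[ (b[1],b[0][4]) for b in blobs(im[150:260,120:350].copy(),lo,hi,4)],'side',[(b[1],b[0][4]) for b in blobs(jm[140:330,190:340].copy(),lo,hi,4)])
print('knob',tri((s,295.7,172.7),(d,222.4,166.3)))
print('c',onz(s,176.2,220,.036),onz(d,279.5,279.5,.036),onz(s,156.2,237,.036),onz(d,310.4,296.7,.036))
print('hop',onz(s,249,177,.185),onz(d,254,187,.185))
print('jar',onz(s,369,198,0), 'bottle',onz(s,216,275,0),'salt',onz(s,151,277,0),'pep',onz(s,125,274,0), 'grey',onz(s,204,225,0),'blk',onz(s,208,212,0))
a=cv2.resize(im[160:240,210:350],None,fx=4,fy=4,interpolation=cv2.INTER_CUBIC); b=cv2.resize(jm[145:245,195:300],None,fx=3.2,fy=3.2,interpolation=cv2.INTER_CUBIC)
h=320; cv2.imwrite('pics/c1.png',np.hstack([a[:h,:460],b[:h,:336]])[:,:,::-1])
E
```

```text
red [([160.5, 30.7], 13)] side [([30.5, 45.2], 13)]
red2 [] side []
yel [([185.2, 25.8], 19), ([55.6, 65.2], 37), ([35.0, 84.3], 47)] side [([23.5, 27.3], 14), ([105.5, 135.8], 161), ([96.6, 156.9], 1359)]
blue [([175.9, 22.6], 60)] side [([32.2, 26.3], 47)]
org [([56.5, 71.6], 72), ([36.5, 89.1], 74)] side [([102.0, 130.9], 9), ([119.5, 131.5], 4), ([89.7, 139.9], 158), ([78.0, 137.4], 5), ([72.5, 138.8], 4), ([94.1, 167.7], 148), ([120.5, 157.2], 148)]
knob [0.49954017 0.15964847 0.11274105]
c [ 0.47438496 -0.28843752  0.036     ] [ 0.47801236 -0.28722851  0.036     ] [ 0.52435531 -0.37421819  0.036     ] [ 0.52837161 -0.37502068  0.036     ]
hop [ 0.53228158 -0.04043458  0.185     ] [ 0.5178471  -0.04480803  0.185     ]
jar [0.6239935 0.4146493 0.       ] bottle [ 0.72816862 -0.24508702  0.        ] salt [ 0.65050637 -0.4330811   0.        ] pep [ 0.60458252 -0.50396646  0.        ] grey [ 0.50179937 -0.19905676  0.        ] blk [ 0.44504689 -0.16197868  0.        ]
```

View pics/c1.png

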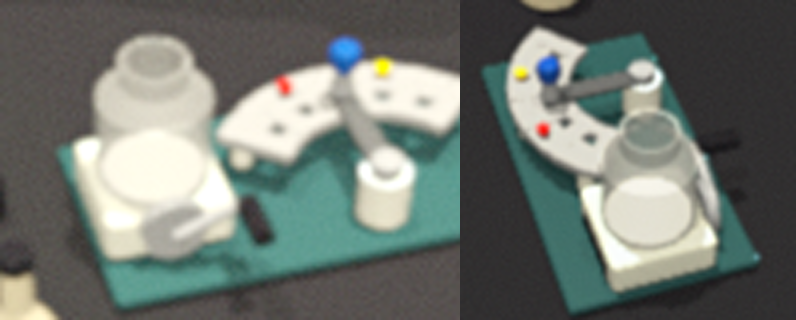

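{"fn": "servo_tool", "kwargs": {
  "increments": [
    {"dx":27,"dy":-41},
    {"dx":27,"dy":-41},
    {"dx":27,"dy":-41},
    {"dx":27,"dy":-41},
    {"dx":27,"dy":-41},
    {"dx":27,"dy":-41},
    {"dx":27,"dy":-41},
    {"dx":27,"dy":-41}
  ]
}}

```text
$.increments[0]: bad value
```

{"fn": "servo_tool", "kwargs": {
  "increments": [
    {"dx":27,"dy":-41},
    {"dx":27,"dy":-41},
    {"dx":27,"dy":-41},
    {},
    {},
    {}
  ]
}}

```text
$.increments[0]: bad value
```

```bash
python3 - <<'E'
from h import *
print(manip.get_state()['time'],manip.get_state()['position'],manip.get_state()['tcp_rot'])
s=camT('scene'); d=camT('side')
w,cw=snap('wrist','w1.png')
for nm,lo,hi,z in [('red',(0,110,60),(8,255,255),.07),('yel',(22,100,70),(34,255,255),.07),('blue',(98,90,40),(128,255,255),.107),('blk',(0,0,0),(180,255,45),.06)]:
    for b in blobs(w,lo,hi,30): print(nm,b,onz(cw,*b[1],z).round(4))
print('hop',tri((s,248.7,174.5),(d,254.7,185.6)))
print('red',tri((s,280.5,180.7),(d,220.5,185.2)),'yel',tri((s,305.2,175.8),(d,213.5,167.3)))
E
```

```text
0.15 [0.19121158 0.62075301 0.24459463] [-1.79921983e+02  6.13698098e-03  1.62883876e+02]
hop [ 0.52245046 -0.03846344  0.18584428]
red [0.47060814 0.11582752 0.06973448] yel [0.48510726 0.21138174 0.07099726]
```

View pics/w1.png

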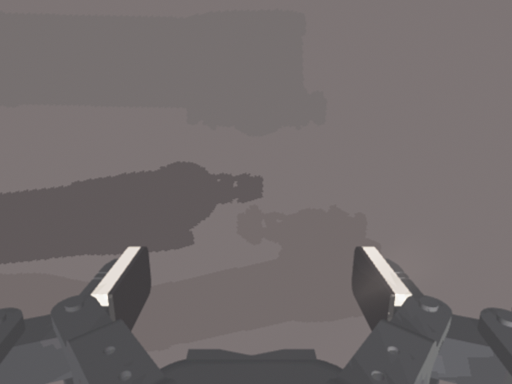

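The wrist view shows only bare counter because the arm hasn't moved: the rows were refused. They probably need every field filled in.

{"fn": "servo_tool", "kwargs": {
  "increments": [
    {"ax":0,"ay":0,"az":0,"dx":27,"dy":-41,"dz":0,"hand":0},
    {"ax":0,"ay":0,"az":0,"dx":27,"dy":-41,"dz":0,"hand":0},
    {"ax":0,"ay":0,"az":0,"dx":27,"dy":-41,"dz":0,"hand":0},
    {"ax":0,"ay":0,"az":0,"dx":27,"dy":-41,"dz":0,"hand":0},
    {"ax":0,"ay":0,"az":0,"dx":27,"dy":-41,"dz":0,"hand":0},
    {"ax":0,"ay":0,"az":0,"dx":27,"dy":-41,"dz":0,"hand":0},
    {"ax":0,"ay":0,"az":0,"dx":27,"dy":-41,"dz":0,"hand":0},
    {"ax":0,"ay":0,"az":0,"dx":27,"dy":-41,"dz":0,"hand":0}
  ]
}}

```text
time: 1.0
position: [0.4081, 0.2914, 0.2454]
tcp_rot: [180.0, 0.0, 162.9]
wrist_force: [1.2, 0.3, 0.5]
grip_width: 1.0
grip_force: 0.0
```

{"fn": "servo_tool", "kwargs": {
  "increments": [
    {"ax":0,"ay":0,"az":3,"dx":27,"dy":-40,"dz":0,"hand":0},
    {"ax":0,"ay":0,"az":3,"dx":27,"dy":-40,"dz":0,"hand":0},
    {"ax":0,"ay":0,"az":3,"dx":27,"dy":-40,"dz":0,"hand":0.2},
    {"ax":0,"ay":0,"az":0,"dx":11,"dy":-11,"dz":0,"hand":0.2},
    {"ax":0,"ay":0,"az":0,"dx":0,"dy":0,"dz":0,"hand":0.2}
  ]
}}

```text
time: 1.5
position: [0.5009, 0.1591, 0.2453]
tcp_rot: [-179.9, 0.1, 171.6]
wrist_force: [-0.4, -0.1, 0.5]
grip_width: 0.801
grip_force: 0.0
```

```bash
python3 - <<'E'
from h import *
st=manip.get_state();print(st['time'],st['position'],st['tcp_rot'],st['grip_width'],st['joint_positions'].round(0))
w,cw=snap('wrist','w2.png')
for nm,lo,hi,z in [('red',(0,110,60),(8,255,255),.07),('yel',(22,100,70),(34,255,255),.07),('blue',(98,90,40),(128,255,255),.107),('blk',(0,0,0),(180,255,45),.06)]:
    for b in blobs(w,lo,hi,30): print(nm,b,onz(cw,*b[1],z).round(4))
print(proj(cw,[.609,.143,.06]),proj(cw,[.4995,.16,.107]))
E
```

```text
1.5 [0.50093434 0.15914066 0.24529872] [-1.79949757e+02  5.58574118e-02  1.71561008e+02] 0.8012354258727071 [-30.  19.   9. 107.  -4.  54.  62.]
red ([194, 137, 17, 17, 235], [202.2, 144.9]) [0.4712 0.1188 0.07  ]
yel ([300, 137, 18, 17, 231], [308.3, 145.1]) [0.4854 0.2129 0.07  ]
blue ([239, 162, 34, 36, 939], [255.3, 179.9]) [0.5006 0.1622 0.107 ]
blk ([13, 101, 72, 3, 111], [47.7, 102.6]) [ 0.4148 -0.0126  0.06  ]
blk ([86, 101, 21, 3, 36], [95.8, 102.5]) [0.4211 0.0301 0.06  ]
blk ([22, 151, 79, 4, 265], [59.7, 152.7]) [ 0.4601 -0.0156  0.06  ]
blk ([0, 241, 512, 143, 29212], [251.2, 337.1]) [0.6889 0.1309 0.06  ]
blk ([359, 253, 10, 10, 47], [364.0, 257.4]) [0.6099 0.2588 0.06  ]
blk ([47, 361, 8, 14, 34], [50.3, 368.4]) [ 0.6974 -0.101   0.06  ]
blk ([395, 364, 7, 20, 38], [398.1, 374.5]) [0.7636 0.2891 0.06  ]
(np.float64(251.4539328847211), np.float64(271.4751353636077)) (np.float64(252.35582806437003), np.float64(178.93540710982478))
```

View pics/w2.png

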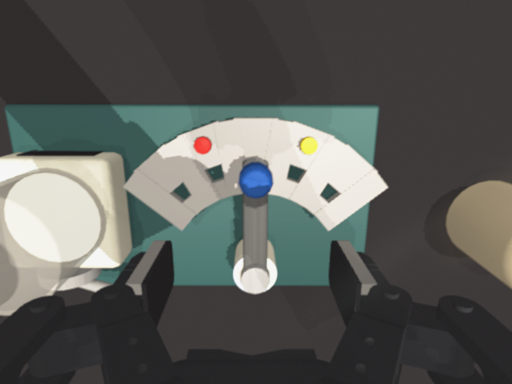

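The view shows the knob at (255,180), the red stud at (202,145) and the yellow stud at (308,145). The stud spacing of 95 mm is as it must be. The red hole is at about (0.5006, 0.1247), one hole toward -y.

{"fn": "servo_tool", "kwargs": {
  "increments": [
    {"ax":0,"ay":0,"az":0,"dx":-1,"dy":3,"dz":-40,"hand":0.25},
    {"ax":0,"ay":0,"az":0,"dx":0,"dy":0,"dz":-45,"hand":0.25},
    {"ax":0,"ay":0,"az":0,"dx":0,"dy":0,"dz":-35,"hand":0.25},
    {"ax":0,"ay":0,"az":0,"dx":0,"dy":0,"dz":-20,"hand":0.25},
    {"ax":0,"ay":0,"az":0,"dx":0,"dy":0,"dz":0,"hand":0.6},
    {"ax":0,"ay":0,"az":0,"dx":0,"dy":0,"dz":0,"hand":1},
    {"ax":0,"ay":0,"az":0,"dx":0,"dy":0,"dz":0,"hand":1},
    {"ax":0,"ay":0,"az":0,"dx":0,"dy":0,"dz":0,"hand":1}
  ],
  "squeeze": 45
}}

```text
time: 2.35
position: [0.4983, 0.1656, 0.1066]
tcp_rot: [180.0, 0.0, 171.9]
wrist_force: [-3.0, -0.1, 4.1]
grip_width: 0.303
grip_force: 44.4
```

{"fn": "servo_tool", "kwargs": {
  "increments": [
    {"ax":0,"ay":0,"az":0,"dx":0,"dy":0,"dz":7,"hand":1},
    {"ax":0,"ay":0,"az":0,"dx":0,"dy":0,"dz":7,"hand":1},
    {"ax":0,"ay":0,"az":0,"dx":0,"dy":0,"dz":1,"hand":1},
    {"ax":0,"ay":0,"az":0,"dx":0,"dy":0,"dz":0,"hand":1},
    {"ax":0,"ay":0,"az":0,"dx":0,"dy":0,"dz":0,"hand":1}
  ]
}}

```text
time: 2.85
position: [0.4983, 0.1655, 0.1202]
tcp_rot: [180.0, 0.0, 171.9]
wrist_force: [0.0, 1.6, -5.3]
grip_width: 0.308
grip_force: 44.5
```

{"fn": "servo_tool", "kwargs": {
  "increments": [
    {"ax":0,"ay":0,"az":4,"dx":-1,"dy":-8,"dz":0,"hand":1},
    {"ax":0,"ay":0,"az":4,"dx":0,"dy":-8,"dz":0,"hand":1},
    {"ax":0,"ay":0,"az":4,"dx":1,"dy":-8,"dz":0,"hand":1},
    {"ax":0,"ay":0,"az":4,"dx":1,"dy":-8,"dz":0,"hand":1},
    {"ax":0,"ay":0,"az":4,"dx":1,"dy":-8,"dz":0,"hand":1},
    {"ax":0,"ay":0,"az":0,"dx":0,"dy":0,"dz":0,"hand":1},
    {"ax":0,"ay":0,"az":0,"dx":0,"dy":0,"dz":0,"hand":1}
  ]
}}

```text
time: 3.55
position: [0.4987, 0.1251, 0.1196]
tcp_rot: [180.0, -0.2, -168.2]
wrist_force: [-4.9, 1.2, -5.0]
grip_width: 0.301
grip_force: 44.6
```

{"fn": "servo_tool", "kwargs": {
  "increments": [
    {"ax":0,"ay":0,"az":0,"dx":-1,"dy":0,"dz":-5,"hand":1},
    {"ax":0,"ay":0,"az":0,"dx":0,"dy":0,"dz":-5,"hand":1},
    {"ax":0,"ay":0,"az":0,"dx":0,"dy":0,"dz":-3,"hand":1},
    {"ax":0,"ay":0,"az":0,"dx":0,"dy":0,"dz":-1,"hand":1},
    {"ax":0,"ay":0,"az":0,"dx":0,"dy":0,"dz":0,"hand":1}
  ]
}}

```text
time: 4.05
position: [0.4987, 0.1254, 0.1066]
tcp_rot: [180.0, -0.1, -168.1]
wrist_force: [-7.6, 0.2, 4.0]
grip_width: 0.304
grip_force: 45.5
```

{"fn": "servo_tool", "kwargs": {
  "increments": [
    {"ax":0,"ay":0,"az":0,"dx":0,"dy":0,"dz":0,"hand":0.3},
    {"ax":0,"ay":0,"az":0,"dx":0,"dy":0,"dz":0,"hand":0.3},
    {"ax":0,"ay":0,"az":0,"dx":0,"dy":0,"dz":30,"hand":0.3},
    {"ax":0,"ay":0,"az":0,"dx":0,"dy":0,"dz":45,"hand":0.3},
    {"ax":0,"ay":0,"az":0,"dx":0,"dy":0,"dz":45,"hand":0.3},
    {"ax":0,"ay":0,"az":0,"dx":0,"dy":0,"dz":45,"hand":0.3},
    {"ax":0,"ay":0,"az":0,"dx":0,"dy":0,"dz":0,"hand":0.3}
  ]
}}

```text
time: 4.75
position: [0.5043, 0.1262, 0.2782]
tcp_rot: [179.9, 0.8, -168.2]
wrist_force: [-0.4, 0.6, 0.6]
grip_width: 0.697
grip_force: 0.0
```

```bash
python3 - <<'E'
from h import *
st=manip.get_state();print(st['time'],st['position'],st['tcp_rot'],st['grip_width'],st['joint_positions'].round(0))
w,cw=snap('wrist','w3.png')
for nm,lo,hi,z in [('red',(0,110,60),(8,255,255),.07),('blue',(98,90,40),(128,255,255),.107)]:
    for b in blobs(w,lo,hi,30): print(nm,b,onz(cw,*b[1],z).round(4))
E
```

```text
4.75 [0.50432285 0.1261527  0.27822664] [ 179.91409072    0.83693298 -168.20003594] 0.6966084036187057 [-22.  15.   4. 107.  -1.  57.  84.]
red ([242, 119, 16, 16, 197], [249.5, 126.0]) [0.4711 0.1176 0.07  ]
blue ([237, 150, 30, 32, 741], [251.1, 165.3]) [0.5009 0.1254 0.107 ]
```

View pics/w3.png

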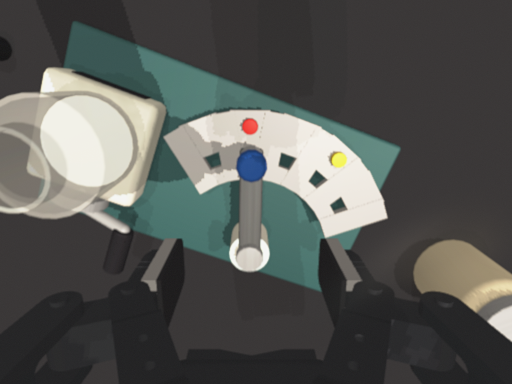

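The wrist view shows the lever lined up with the red stud: knob (251,165), stud (250,126). They're 31 mm apart, so the pin is in the red hole. Next I look at the hopper on the way to the carrots.

{"fn": "servo_tool", "kwargs": {
  "increments": [
    {"ax":0,"ay":0,"az":-7,"dx":0,"dy":-30,"dz":25,"hand":0.3},
    {"ax":0,"ay":0,"az":-7,"dx":0,"dy":-42,"dz":25,"hand":0.3},
    {"ax":0,"ay":0,"az":-7,"dx":0,"dy":-48,"dz":10,"hand":0.3},
    {"ax":0,"ay":0,"az":-7,"dx":0,"dy":-45,"dz":0,"hand":0.3},
    {"ax":0,"ay":0,"az":0,"dx":0,"dy":0,"dz":0,"hand":0.3},
    {"ax":0,"ay":0,"az":0,"dx":0,"dy":0,"dz":0,"hand":0.3}
  ]
}}

```text
time: 5.4
position: [0.4993, -0.0408, 0.3304]
tcp_rot: [-180.0, -0.0, 163.7]
wrist_force: [-0.7, 0.3, 0.8]
grip_width: 0.702
grip_force: 0.0
```

```bash
python3 - <<'E'
from h import *
st=manip.get_state();print(st['time'],st['position'],st['tcp_rot'],st['joint_positions'].round(0))
w,cw=snap('wrist','w4.png')
print(proj(cw,[.522,-.038,.185]),proj(cw,[.522+.03,-.038,.185]))
g=cv2.medianBlur(cv2.cvtColor(w,cv2.COLOR_RGB2GRAY),3)
c=cv2.HoughCircles(g,cv2.HOUGH_GRADIENT,1,8,param1=80,param2=18,minRadius=35,maxRadius=70)
print([ (x.round(1).tolist(),onz(cw,x[0],x[1],.185).round(4).tolist()) for x in c[0][:8]])
E
```

```text
5.4 [ 0.49926886 -0.04082337  0.33042525] [-1.79979147e+02 -2.63068457e-02  1.63748455e+02] [-12.  11.  14. 105.  -3.  64.  76.]
(np.float64(262.11859135982576), np.float64(202.7915719725723)) (np.float64(271.45812681056884), np.float64(234.1362779486946))
[([260.5, 185.5, 52.20000076293945], [0.507, -0.0352, 0.185]), ([258.5, 170.5, 42.70000076293945], [0.4941, -0.0332, 0.185]), ([261.5, 199.5, 37.20000076293945], [0.519, -0.0377, 0.185]), ([264.5, 178.5, 48.5], [0.5021, -0.0303, 0.185]), ([252.5, 181.5, 51.599998474121094], [0.5018, -0.0406, 0.185]), ([283.5, 179.5, 63.900001525878906], [0.5073, -0.0154, 0.185]), ([268.5, 187.5, 44.79999923706055], [0.5105, -0.0292, 0.185]), ([252.5, 190.5, 43.5], [0.5093, -0.0428, 0.185])]
```

View pics/w4.png

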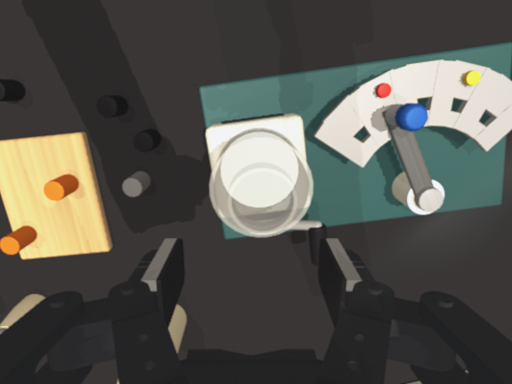

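The wrist view shows the hopper neck at about (262,200), which agrees with the two-view fix of (0.521, -0.038). Its sideways distance from the pivot comes out at 195 mm as given. The carrots are at (60,187) and (18,238), the black and grey pieces at (112,106), (147,140) and (136,184).

{"fn": "servo_tool", "kwargs": {
  "increments": [
    {"ax":0,"ay":0,"az":0,"dx":0,"dy":-48,"dz":0,"hand":0.3},
    {"ax":0,"ay":0,"az":0,"dx":-3,"dy":-48,"dz":0,"hand":0.3},
    {"ax":0,"ay":0,"az":0,"dx":-5,"dy":-48,"dz":0,"hand":0.3},
    {"ax":0,"ay":0,"az":0,"dx":-5,"dy":-40,"dz":-30,"hand":0.3},
    {"ax":0,"ay":0,"az":0,"dx":-5,"dy":-40,"dz":-30,"hand":0.3},
    {"ax":0,"ay":0,"az":0,"dx":-3,"dy":-26,"dz":-30,"hand":0.3},
    {"ax":0,"ay":0,"az":0,"dx":0,"dy":0,"dz":-30,"hand":0.3},
    {"ax":0,"ay":0,"az":0,"dx":0,"dy":0,"dz":0,"hand":0.3}
  ]
}}

```text
time: 6.25
position: [0.4765, -0.287, 0.2072]
tcp_rot: [179.9, -0.5, 164.0]
wrist_force: [-1.4, -0.2, -0.3]
grip_width: 0.701
grip_force: 0.0
```

```bash
cat > car.py <<'E'
from h import *
st=manip.get_state();print(st['time'],st['position'],st['tcp_rot'],st['joint_positions'].round(0),st['grip_width'])
w,cw=snap('wrist','wc%d.png'%int(st['time']*10))
hsv=cv2.cvtColor(w,cv2.COLOR_RGB2HSV)
for b in blobs(w,(4,140,60),(17,255,255),150):
    x,y,ww,hh,_=b[0]; print(b, 'whole@mid',onz(cw,x+ww/2,y+hh/2,.036).round(4), 'scene chk', [round(float(v)) for v in proj(cw,[.476,-.288,.056])+proj(cw,[.526,-.3746,.056])])
    m=hsv[y:y+hh,x:x+ww,2].astype(float)[hsv[y:y+hh,x:x+ww,1]>140]; t=cv2.threshold(m.astype(np.uint8).reshape(-1,1),0,255,cv2.THRESH_OTSU)[0]
    for q in blobs(w,(4,140,int(t)+1),(17,255,255),80): 
        if x<=q[1][0]<=x+ww and y<=q[1][1]<=y+hh: print('  top',t,q,onz(cw,q[0][0]+q[0][2]/2,q[0][1]+q[0][3]/2,.056).round(4))
E
python3 car.py
```

```text
6.25 [ 0.47647735 -0.28699009  0.20715842] [179.90441764  -0.47448146 163.97513326] [ 11.  25.  20. 105. -11.  52. 110.] 0.7011774182193274
([235, 158, 30, 37, 452], [249.5, 175.6]) whole@mid [ 0.4792 -0.2887  0.036 ] scene chk [250, 178, 173, 256]
  top 214.0 ([235, 166, 30, 29, 241], [249.6, 184.7]) [ 0.4779 -0.2883  0.056 ]
([170, 230, 24, 37, 379], [184.5, 243.3]) whole@mid [ 0.5296 -0.3715  0.036 ] scene chk [250, 178, 173, 256]
```

{"fn": "servo_tool", "kwargs": {
  "increments": [
    {"ax":0,"ay":0,"az":0,"dx":1,"dy":-1,"dz":-45,"hand":0.3},
    {"ax":0,"ay":0,"az":0,"dx":0,"dy":0,"dz":-45,"hand":0.3},
    {"ax":0,"ay":0,"az":0,"dx":0,"dy":0,"dz":-45,"hand":0.3},
    {"ax":0,"ay":0,"az":0,"dx":0,"dy":0,"dz":-31,"hand":0.3},
    {"ax":0,"ay":0,"az":0,"dx":0,"dy":0,"dz":0,"hand":0.6},
    {"ax":0,"ay":0,"az":0,"dx":0,"dy":0,"dz":0,"hand":1},
    {"ax":0,"ay":0,"az":0,"dx":0,"dy":0,"dz":0,"hand":1},
    {"ax":0,"ay":0,"az":0,"dx":0,"dy":0,"dz":0,"hand":1}
  ],
  "squeeze": 25
}}

```text
time: 7.1
position: [0.4812, -0.291, 0.0479]
tcp_rot: [-180.0, 0.2, 163.9]
wrist_force: [-0.1, 0.9, 6.3]
grip_width: 0.289
grip_force: 26.5
```

{"fn": "servo_tool", "kwargs": {
  "increments": [
    {"ax":0,"ay":0,"az":0,"dx":0,"dy":0,"dz":30,"hand":1},
    {"ax":0,"ay":0,"az":0,"dx":0,"dy":0,"dz":45,"hand":1},
    {"ax":0,"ay":0,"az":0,"dx":0,"dy":0,"dz":45,"hand":1},
    {"ax":0,"ay":0,"az":0,"dx":0,"dy":0,"dz":45,"hand":1},
    {"ax":0,"ay":0,"az":0,"dx":0,"dy":10,"dz":40,"hand":1},
    {"ax":0,"ay":0,"az":0,"dx":4,"dy":35,"dz":10,"hand":1},
    {"ax":0,"ay":0,"az":0,"dx":6,"dy":35,"dz":0,"hand":1},
    {"ax":0,"ay":0,"az":0,"dx":7,"dy":35,"dz":0,"hand":1}
  ]
}}

```text
time: 7.9
position: [0.4969, -0.1744, 0.2628]
tcp_rot: [180.0, 0.2, 163.8]
wrist_force: [0.6, 0.1, -0.6]
grip_width: 0.29
grip_force: 25.9
```

{"fn": "servo_tool", "kwargs": {
  "increments": [
    {"ax":0,"ay":0,"az":0,"dx":7,"dy":35,"dz":0,"hand":1},
    {"ax":0,"ay":0,"az":0,"dx":7,"dy":35,"dz":0,"hand":1},
    {"ax":0,"ay":0,"az":0,"dx":6,"dy":35,"dz":0,"hand":1},
    {"ax":0,"ay":0,"az":0,"dx":5,"dy":20,"dz":0,"hand":1},
    {"ax":0,"ay":0,"az":0,"dx":0,"dy":11,"dz":0,"hand":1},
    {"ax":0,"ay":0,"az":0,"dx":0,"dy":0,"dz":0,"hand":1},
    {"ax":0,"ay":0,"az":0,"dx":0,"dy":0,"dz":0,"hand":1}
  ]
}}

```text
time: 8.6
position: [0.5212, -0.0408, 0.2611]
tcp_rot: [-180.0, 0.0, 163.8]
wrist_force: [0.6, -0.8, -0.7]
grip_width: 0.294
grip_force: 25.9
```

```bash
python3 - <<'E'
from h import *
st=manip.get_state();print(st['time'],st['position'],st['tcp_rot'],st['grip_width'])
w,cw=snap('wrist','w5.png'); s,cs=snap('scene','s5.png'); d,cd=snap('side','d5.png')
p=st['position']; q=[p[0],p[1],p[2]-.012]
for n,im,c in (('w',w,cw),('s',s,cs),('d',d,cd)):
    print(n,[b for b in blobs(im,(4,140,60),(17,255,255),20)],proj(c,q),proj(c,[.521,-.038,.185]))
f=lambda im,c,k:cv2.resize(im[c[1]-40:c[1]+60,c[0]-60:c[0]+60],None,fx=k,fy=k,interpolation=cv2.INTER_CUBIC)
cv2.imwrite('pics/c5.png',np.hstack([f(s,(249,165),3),f(d,(255,175),3)])[:,:,::-1])
E
```

```text
8.6 [ 0.52117914 -0.04083514  0.26111491] [-1.79975850e+02  4.83523972e-02  1.63798741e+02] 0.29379838841895317
w [([219, 205, 65, 88, 4540], [250.8, 250.0])] (np.float64(251.5484056998311), np.float64(251.0893642185004)) (np.float64(255.67823962459906), np.float64(204.18590173976304))
s [([136, 1, 49, 75, 1424], [154.0, 28.9]), ([461, 114, 17, 12, 88], [470.1, 119.6]), ([243, 151, 9, 16, 113], [247.5, 158.5]), ([153, 236, 7, 8, 44], [156.5, 239.7])] (np.float64(247.569574349994), np.float64(159.68737254135942)) (np.float64(248.2358834567357), np.float64(174.8914118861669))
d [([249, 164, 8, 14, 51], [251.5, 171.4]), ([305, 290, 11, 15, 93], [310.2, 298.0])] (np.float64(254.73229507891207), np.float64(170.7173957758673)) (np.float64(253.87883836204873), np.float64(185.25980620519812))
```

View pics/c5.png

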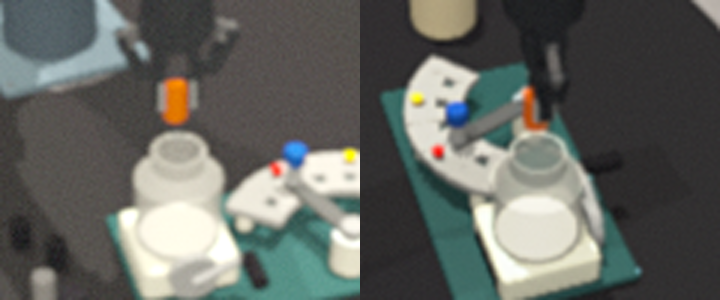

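The carrot hangs upright, centred just above the neck in both views: carrot (175,100) and neck (180,150) on the left, (535,110) and (537,150) on the right. I lower it into the neck and release.

{"fn": "servo_tool", "kwargs": {
  "increments": [
    {"ax":0,"ay":0,"az":0,"dx":1,"dy":2,"dz":-25,"hand":1},
    {"ax":0,"ay":0,"az":0,"dx":0,"dy":0,"dz":-20,"hand":1},
    {"ax":0,"ay":0,"az":0,"dx":0,"dy":0,"dz":-11,"hand":1},
    {"ax":0,"ay":0,"az":0,"dx":0,"dy":0,"dz":0,"hand":1},
    {"ax":0,"ay":0,"az":0,"dx":0,"dy":0,"dz":0,"hand":1}
  ]
}}

```text
time: 9.25
position: [0.5227, -0.0379, 0.2051]
tcp_rot: [-180.0, 0.0, 163.8]
wrist_force: [0.4, -1.1, 0.3]
grip_width: 0.293
grip_force: 25.9
```

{"fn": "servo_tool", "kwargs": {
  "increments": [
    {"ax":0,"ay":0,"az":0,"dx":0,"dy":0,"dz":0,"hand":0.3},
    {"ax":0,"ay":0,"az":0,"dx":0,"dy":0,"dz":0,"hand":0.3},
    {"ax":0,"ay":0,"az":0,"dx":0,"dy":0,"dz":0,"hand":0.3},
    {"ax":0,"ay":0,"az":0,"dx":0,"dy":0,"dz":40,"hand":0.3},
    {"ax":0,"ay":0,"az":0,"dx":0,"dy":0,"dz":25,"hand":0.3},
    {"ax":0,"ay":0,"az":0,"dx":0,"dy":-45,"dz":0,"hand":0.3},
    {"ax":0,"ay":0,"az":0,"dx":0,"dy":-48,"dz":0,"hand":0.3},
    {"ax":0,"ay":0,"az":0,"dx":0,"dy":-48,"dz":0,"hand":0.3}
  ]
}}

```text
time: 10.05
position: [0.5226, -0.1796, 0.2704]
tcp_rot: [180.0, 0.1, 164.0]
wrist_force: [0.4, -0.3, 0.1]
grip_width: 0.703
grip_force: 0.0
```

{"fn": "servo_tool", "kwargs": {
  "increments": [
    {"ax":0,"ay":0,"az":0,"dx":0,"dy":-48,"dz":0,"hand":0.3},
    {"ax":0,"ay":0,"az":0,"dx":2,"dy":-48,"dz":-10,"hand":0.3},
    {"ax":0,"ay":0,"az":0,"dx":2,"dy":-45,"dz":-20,"hand":0.3},
    {"ax":0,"ay":0,"az":0,"dx":2,"dy":-35,"dz":-30,"hand":0.3},
    {"ax":0,"ay":0,"az":0,"dx":0,"dy":-18,"dz":0,"hand":0.3},
    {"ax":0,"ay":0,"az":0,"dx":0,"dy":0,"dz":0,"hand":0.3},
    {"ax":0,"ay":0,"az":0,"dx":0,"dy":0,"dz":0,"hand":0.3}
  ]
}}

```text
time: 10.75
position: [0.5294, -0.3713, 0.2109]
tcp_rot: [180.0, 0.1, 163.9]
wrist_force: [-0.1, 0.5, -0.6]
grip_width: 0.699
grip_force: 0.0
```

```bash
sed -i 's/(17,255,255),150/(17,255,255),100/' car.py; python3 car.py; python3 - <<'E'
from h import *
for n in ('scene','side'):
    im,c=snap(n,n+'6.png'); print(n,blobs(im,(4,110,60),(18,255,255),8),proj(c,[.521,-.038,.085]))
E
```

```text
10.75 [ 0.52944015 -0.37130949  0.21089775] [1.79952666e+02 9.45866440e-02 1.63934629e+02] [ 17.  34.  21.  91. -14.  57. 116.] 0.6992352267818919
([232, 154, 30, 37, 425], [246.8, 170.5]) whole@mid [ 0.5303 -0.3755  0.036 ] scene chk [333, 85, 246, 173]
  top 208.0 ([232, 161, 30, 30, 227], [246.6, 179.6]) [ 0.5287 -0.3749  0.056 ]
scene [([135, 5, 18, 34, 331], [142.3, 17.3]), ([325, 5, 4, 5, 10], [326.0, 6.5]), ([304, 18, 7, 5, 11], [306.5, 19.6]), ([312, 18, 8, 2, 9], [315.4, 18.4]), ([421, 53, 4, 20, 26], [422.5, 62.5]), ([460, 114, 18, 12, 87], [470.1, 119.9]), ([146, 220, 2, 9, 9], [146.7, 224.0]), ([153, 235, 8, 10, 64], [156.6, 239.6]), ([165, 251, 9, 2, 9], [169.0, 251.4])] (np.float64(248.0880471307169), np.float64(197.45836833700073))
side [([62, 24, 14, 47, 121], [69.4, 41.5]), ([148, 63, 2, 10, 10], [148.5, 67.5]), ([256, 267, 70, 55, 717], [290.5, 303.5]), ([312, 276, 8, 15, 19], [315.3, 282.4])] (np.float64(253.3785367895526), np.float64(206.55785741458325))
```

```bash
python3 - <<'E'
from h import *
o=[]
for n,(x,y) in (('scene',(249,195)),('side',(255,205))):
    im=cv2.imread('pics/%s6.png'%n); o.append(cv2.resize(im[y-50:y+50,x-60:x+60],None,fx=3,fy=3,interpolation=cv2.INTER_CUBIC))
cv2.imwrite('pics/c6.png',np.hstack(o))
E
```

```text
(no output)
```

View pics/c6.png

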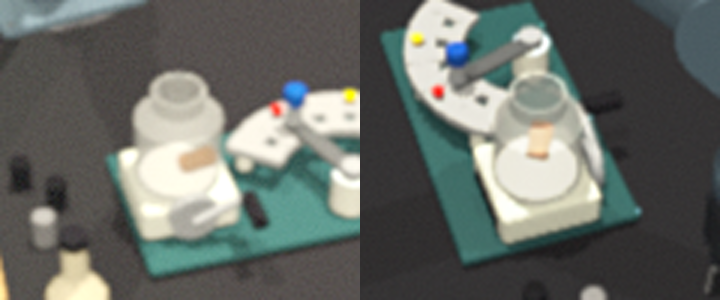

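Carrot 1 lies on the hopper floor: the pale orange patch at (197,158) on the left and (540,140) on the right. Now I grasp carrot 2.

{"fn": "servo_tool", "kwargs": {
  "increments": [
    {"ax":0,"ay":0,"az":0,"dx":0,"dy":-4,"dz":-45,"hand":0.3},
    {"ax":0,"ay":0,"az":0,"dx":0,"dy":0,"dz":-45,"hand":0.3},
    {"ax":0,"ay":0,"az":0,"dx":0,"dy":0,"dz":-45,"hand":0.3},
    {"ax":0,"ay":0,"az":0,"dx":0,"dy":0,"dz":-30,"hand":0.3},
    {"ax":0,"ay":0,"az":0,"dx":0,"dy":0,"dz":0,"hand":0.6},
    {"ax":0,"ay":0,"az":0,"dx":0,"dy":0,"dz":0,"hand":1},
    {"ax":0,"ay":0,"az":0,"dx":0,"dy":0,"dz":0,"hand":1},
    {"ax":0,"ay":0,"az":0,"dx":0,"dy":0,"dz":0,"hand":1}
  ]
}}

```text
time: 11.7
position: [0.5299, -0.3771, 0.047]
tcp_rot: [-179.9, 0.2, 163.9]
wrist_force: [0.0, 0.2, -0.7]
grip_width: 0.292
grip_force: 26.6
```

{"fn": "servo_tool", "kwargs": {
  "increments": [
    {"ax":0,"ay":0,"az":0,"dx":0,"dy":0,"dz":30,"hand":1},
    {"ax":0,"ay":0,"az":0,"dx":0,"dy":0,"dz":45,"hand":1},
    {"ax":0,"ay":0,"az":0,"dx":0,"dy":0,"dz":45,"hand":1},
    {"ax":0,"ay":0,"az":0,"dx":0,"dy":0,"dz":45,"hand":1},
    {"ax":0,"ay":0,"az":0,"dx":0,"dy":15,"dz":40,"hand":1},
    {"ax":0,"ay":0,"az":0,"dx":0,"dy":40,"dz":10,"hand":1},
    {"ax":0,"ay":0,"az":0,"dx":-1,"dy":40,"dz":0,"hand":1},
    {"ax":0,"ay":0,"az":0,"dx":-1,"dy":40,"dz":0,"hand":1}
  ]
}}

```text
time: 12.5
position: [0.5267, -0.2403, 0.2618]
tcp_rot: [180.0, 0.2, 163.8]
wrist_force: [1.2, 0.3, 0.2]
grip_width: 0.29
grip_force: 26.6
```

{"fn": "servo_tool", "kwargs": {
  "increments": [
    {"ax":0,"ay":0,"az":0,"dx":-1,"dy":40,"dz":0,"hand":1},
    {"ax":0,"ay":0,"az":0,"dx":-1,"dy":40,"dz":0,"hand":1},
    {"ax":0,"ay":0,"az":0,"dx":-1,"dy":40,"dz":0,"hand":1},
    {"ax":0,"ay":0,"az":0,"dx":0,"dy":40,"dz":0,"hand":1},
    {"ax":0,"ay":0,"az":0,"dx":0,"dy":25,"dz":0,"hand":1},
    {"ax":0,"ay":0,"az":0,"dx":0,"dy":15,"dz":0,"hand":1},
    {"ax":0,"ay":0,"az":0,"dx":0,"dy":0,"dz":0,"hand":1},
    {"ax":0,"ay":0,"az":0,"dx":0,"dy":0,"dz":0,"hand":1}
  ]
}}

```text
time: 13.3
position: [0.5236, -0.0422, 0.2605]
tcp_rot: [180.0, 0.1, 163.9]
wrist_force: [0.1, -0.0, -0.1]
grip_width: 0.289
grip_force: 26.6
```

```bash
python3 - <<'E'
from h import *
st=manip.get_state();print(st['time'],st['position'],st['grip_width'])
p=st['position']; q=[p[0],p[1],p[2]-.012]
for n in ('wrist','scene','side'):
    im,c=snap(n,n+'7.png'); print(n,[b for b in blobs(im,(4,140,60),(17,255,255),20)],proj(c,q),proj(c,[.521,-.038,.185]))
E
```

```text
13.3 [ 0.52357382 -0.04219171  0.26048901] 0.28923359946355715
wrist [([253, 161, 41, 36, 848], [273.9, 177.4]), ([219, 211, 65, 90, 4648], [250.8, 257.1])] (np.float64(251.53149200285137), np.float64(251.06839334114557)) (np.float64(256.6448146767265), np.float64(200.40863619365567))
scene [([135, 1, 49, 75, 1427], [154.0, 29.1]), ([461, 114, 17, 12, 85], [470.0, 119.8]), ([243, 152, 9, 15, 104], [247.4, 159.4])] (np.float64(247.4992751363272), np.float64(160.346469565061)) (np.float64(248.2358834567357), np.float64(174.8914118861669))
side [([251, 164, 8, 14, 38], [253.3, 171.8])] (np.float64(255.65590416129749), np.float64(170.90258680414158)) (np.float64(253.87883836204873), np.float64(185.25980620519812))
```

{"fn": "servo_tool", "kwargs": {
  "increments": [
    {"ax":0,"ay":0,"az":0,"dx":-3,"dy":3,"dz":-25,"hand":1},
    {"ax":0,"ay":0,"az":0,"dx":0,"dy":0,"dz":-20,"hand":1},
    {"ax":0,"ay":0,"az":0,"dx":0,"dy":0,"dz":-10,"hand":1},
    {"ax":0,"ay":0,"az":0,"dx":0,"dy":0,"dz":0,"hand":1},
    {"ax":0,"ay":0,"az":0,"dx":0,"dy":0,"dz":0,"hand":1}
  ]
}}

```text
time: 13.95
position: [0.5209, -0.039, 0.2052]
tcp_rot: [-180.0, 0.0, 163.8]
wrist_force: [-0.1, -0.2, -0.5]
grip_width: 0.294
grip_force: 26.6
```

{"fn": "servo_tool", "kwargs": {
  "increments": [
    {"ax":0,"ay":0,"az":0,"dx":0,"dy":0,"dz":0,"hand":0.3},
    {"ax":0,"ay":0,"az":0,"dx":0,"dy":0,"dz":0,"hand":0.3},
    {"ax":0,"ay":0,"az":0,"dx":0,"dy":0,"dz":0,"hand":0.3},
    {"ax":0,"ay":0,"az":0,"dx":0,"dy":0,"dz":40,"hand":0.3},
    {"ax":0,"ay":0,"az":0,"dx":0,"dy":0,"dz":45,"hand":0.3},
    {"ax":0,"ay":0,"az":0,"dx":-20,"dy":0,"dz":40,"hand":0.3},
    {"ax":0,"ay":0,"az":0,"dx":0,"dy":0,"dz":0,"hand":0.3},
    {"ax":0,"ay":0,"az":0,"dx":0,"dy":0,"dz":0,"hand":0.3}
  ]
}}

```text
time: 14.75
position: [0.5007, -0.0383, 0.3306]
tcp_rot: [179.9, 0.1, 163.9]
wrist_force: [-0.3, -0.6, -0.6]
grip_width: 0.701
grip_force: 0.0
```

```bash
python3 - <<'E'
from h import *
st=manip.get_state();print(st['time'],st['position'],st['wrist_force'])
o=[]
for n,(x,y) in (('scene',(249,195)),('side',(255,205)),('wrist',(300,190))):
    im,c=snap(n,n+'8.png'); im=im[:,:,::-1]
    o.append(cv2.resize(im[y-50:y+50,x-45:x+45] if n!='wrist' else im[40:340,100:370],(270,300),interpolation=cv2.INTER_CUBIC))
cv2.imwrite('pics/c8.png',np.hstack(o))
E
```

```text
14.75 [ 0.50067731 -0.03833776  0.33058788] [-0.33919907 -0.5503803  -0.5990814 ]
```

View pics/c8.png

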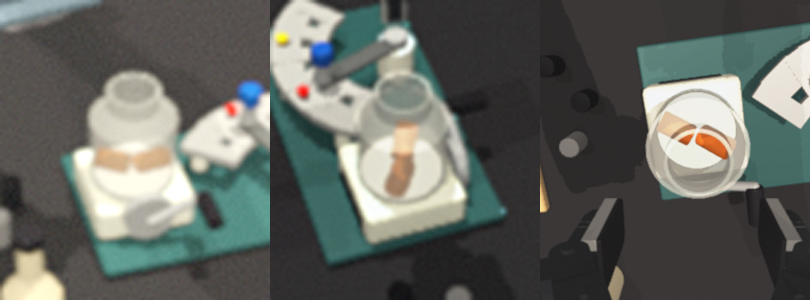

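Both carrots lie on the hopper floor: (112,158) and (153,158) in the left crop. The lever is still at the red stud and the gripper touches nothing.

```bash
python3 -c "
from workcell import workorder
print(workorder.job_done())"
```

```text
the job is handed in; nothing more can be done
None
```

I handed the job in at about 15 s of the 64 s allowed, but no verdict came back: the last pictures show the lever at the red-stud hole and both carrot pieces lying in the hopper, no bystander was approached, and the pin's being fully down I judged from the grip height and force.

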